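# Find the rocking corner of the microscope stage plate and press its shim flat

## Robot

A 6-joint arm with a two-finger parallel gripper is mounted at the origin on the work surface. World frame = base frame: x ahead of the robot, y to its left, z up, the work surface at z = 0. Lengths are in m, angles in rad, forces in N, time in s.
With the tool pointing down it reaches from about 0.325 to 0.775 m from the base axis. Payload 5.5 kg.
Tool frame: the origin (TCP) lies between the finger pads; the fingertips stand 8 mm ahead of it and the grasp point (between the pads) lies 11 mm behind it (tcp_to_tips is the distance from the TCP to the fingertips, in m); z points along the fingers, y is the line along which they close (so a half turn about z gives the same grasp; the last joint's range is limited). The gripper opens to 88 mm and grips with 3 to 60 N. Pads are 20 mm wide; open, the fingers measure 115 mm over their backs; the gripper's body (75 mm by 178 mm) begins 61 mm behind the grasp point.
Start: joints at [-0.057, 0.091, 1.231, -0, 1.82, -0.057], TCP at [0.6, -0, 0.231] pointing down, gripper open.
Joint ranges: [-2.87, 2.87], [-0.86, 2.18], [0.17, 2.46], [-1.51, 4.65], [0.06, 2.69], [-2.65, 2.65]. Speed limits (rad/s): [2.57, 2.57, 3.01, 3.14, 3.14, 3.14].

## Interface

Orientations are given as a unit quaternion [w, x, y, z].
In Python, from bench import * gives the robot as it stands. Calls block until the motion is done:
- move_to(position, orientation): joint-space move of the TCP to a pose.
- move_l(position, speed=0.15, orientation=None): straight line of the TCP; orientation=None keeps the orientation; speed is the mean speed in m/s.
- movej(angles): joint-space move.
- gripper_open() and close(): open the fingers fully, or close them until they stop; the grip force is fixed at half the most.
- hold(seconds).
- inverse_kinematics(position, orientation): joint angles nearest the present ones, or None.
- state(): the state.
- get_image(name): name is "scene" or "side" or "wrist"; returns a dict with "frame" (400x640x3 uint8, blue, green, red), "depth" (400x640 float32, m along the optical axis (not along the pixel's ray), 0 where there is no reading), "camera_matrix" (3x3 intrinsics, pixels), "view" (4x4, takes a point from world to camera coordinates). Camera axes: x right, y up, looking along -z (the intrinsics and any distortion apply to the point x, -y, -z); pixel columns grow to the right and rows downward; lengths in m; the calibration is good to about 2 mm. A picture is of the moment at which its call begins.
A pose or a line that the arm cannot do raises IKError and nothing moves.
- job_done(): hands the job in; it is judged then, once.
The state is a dict: "time": time; "joint_pos": joint angles; "dq": joint speeds; "joint_torque": joint torques, N m; "ee_pos": TCP position; "ee_rot": TCP orientation; "ft_force": force on the tool from outside, world axes, zero at the start; "moment": the same for the moment, N m; "finger_gap": finger opening in m; "finger_force": force on a finger pad.
Only numpy, scipy, OpenCV 4.12 (cv2) and the standard library are available. Lean on these libraries where they do the work, as an engineer would, in place of code of your own. Each camera call takes 0.05 s, during which the arm holds its last target. There are 200 camera calls.

## Task

The microscope's stage plate rocks because the rubber seat under one of its four corner lugs has gone soft. With a fingertip, press down on the corner lugs one after another until you find the one that gives, then press the brass shim tab that sticks out from under that lug, on the robot's side of it, down until it lies flat, so that the plate is borne firmly. Leave the other three tabs standing, do not lift or shift the plate, and leave everything else where it is.

Things in the scene. Friction and masses are not known exactly. Their poses are not given: they have to be found in the camera images.
- carrier: Fixed black carrier, a plate 325 x 270 mm whose top is 18 mm above the bench; on it stand four aluminium feet that bear the stage plate. Origin on the bench under the middle of the stage plate as bedded; its x axis points to the far side of the assembly (away from the operator), y to the left, z up; the assembly is turned up to 0.25 rad about z.
- stage_plate: The loose aluminium stage plate (170 x 124 x 10 mm, 0.9 kg, square with the carrier, top face 65 mm above the bench), which lies on the four feet by its weight only and has four corner lugs. A small steel specimen holder, 34 x 76 mm, standing 40 mm above the plate, is screwed on its middle. Origin at the centre of its underside, 55 mm above the bench; x to the far side, y left, z up.
- lug_near_left (a point): Middle of the top of the near left corner lug of the stage plate, right over its foot; press here to test the corner. Flat ear 36 mm (x) by 51 mm (y), sticking out sideways, its outer end 21 mm from this point. Three feet are hard. Over the soft one the lug starts down at 2 N, stops 3.5 mm down on steel at about 5 N, and springs back; it looks like the others.
- lug_near_right (a point): Middle of the top of the near right corner lug of the stage plate, right over its foot; press here to test the corner. Flat ear 36 mm (x) by 51 mm (y), sticking out sideways, its outer end 21 mm from this point. Three feet are hard. Over the soft one the lug starts down at 2 N, stops 3.5 mm down on steel at about 5 N, and springs back; it looks like the others.
- lug_far_left (a point): Middle of the top of the far left corner lug of the stage plate, right over its foot; press here to test the corner. Flat ear 36 mm (x) by 51 mm (y), sticking out sideways, its outer end 21 mm from this point. Three feet are hard. Over the soft one the lug starts down at 2 N, stops 3.5 mm down on steel at about 5 N, and springs back; it looks like the others.
- lug_far_right (a point): Middle of the top of the far right corner lug of the stage plate, right over its foot; press here to test the corner. Flat ear 36 mm (x) by 51 mm (y), sticking out sideways, its outer end 21 mm from this point. Three feet are hard. Over the soft one the lug starts down at 2 N, stops 3.5 mm down on steel at about 5 N, and springs back; it looks like the others.
- tab_near_left (a point): Centre of the upper face of the brass tab of the near left shim as found, 62 mm above the bench (point fixed to the carrier). Tab 32 (x) x 26 x 3 mm, out in front (-x) of its lug, sloping 0.23 rad, higher at its -x end. About 9 N here, against stiff friction, lays it flat on its foot, 10 mm lower (face 52 mm above the bench, a hard stop); it stays as left.
- tab_near_right (a point): Centre of the upper face of the brass tab of the near right shim as found, 62 mm above the bench (point fixed to the carrier). Tab 32 (x) x 26 x 3 mm, out in front (-x) of its lug, sloping 0.23 rad, higher at its -x end. About 9 N here, against stiff friction, lays it flat on its foot, 10 mm lower (face 52 mm above the bench, a hard stop); it stays as left.
- tab_far_left (a point): Centre of the upper face of the brass tab of the far left shim as found, 62 mm above the bench (point fixed to the carrier). Tab 32 (x) x 26 x 3 mm, out in front (-x) of its lug, sloping 0.23 rad, higher at its -x end. About 9 N here, against stiff friction, lays it flat on its foot, 10 mm lower (face 52 mm above the bench, a hard stop); it stays as left.
- tab_far_right (a point): Centre of the upper face of the brass tab of the far right shim as found, 62 mm above the bench (point fixed to the carrier). Tab 32 (x) x 26 x 3 mm, out in front (-x) of its lug, sloping 0.23 rad, higher at its -x end. About 9 N here, against stiff friction, lays it flat on its foot, 10 mm lower (face 52 mm above the bench, a hard stop); it stays as left.
- shim_p (a joint): Angle of the shim at the soft foot, whichever corner that is: 0 as found with its tab up, 0.23 rad pressed flat. The shim is a brass strip on a cross pin 26 mm in front of its lug's middle; as the tab goes down its nose rises 4 mm under the lug and bears the plate on steel.
- shim_q (a joint): Angle of the shim at one of the three hard feet (which corner is not told): 0 as found with its tab up, 0.23 rad flat; to stay at 0.
- shim_r (a joint): Angle of the shim at one of the three hard feet (which corner is not told): 0 as found with its tab up, 0.23 rad flat; to stay at 0.
- shim_s (a joint): Angle of the shim at one of the three hard feet (which corner is not told): 0 as found with its tab up, 0.23 rad flat; to stay at 0.
- stub: Loose brass specimen stub, 16 mm across, 18 mm tall, standing on the front part of the stage plate; origin at its underside.
- gauge_block: Loose steel block 30 x 35 x 12 mm lying on the far edge of the carrier; origin at its underside.
- vial_white: Loose clear vial with white cap, 20 mm across, 48 mm tall, standing on the far edge of the carrier; origin at its underside.
- vial_grey: Loose clear vial with grey cap, 20 mm across, 48 mm tall, standing on the bench at the right; origin at its underside.
- dish_pins: Loose glass dish of small copper and brass pins, 92 mm across, 15 mm high, on the bench at the right; origin at its underside.
- dish_empty: Loose empty glass dish, 92 mm across, 15 mm high, on the bench at the left; origin at its underside.
- mouse: Loose black computer mouse, 105 x 58 x 35 mm, on the bench at the left; origin at its underside.

How it is judged:
On the way, in this order (a step that is already met when the one before it is completed fails the run):
1. the lug over the soft foot is pressed and the plate rocks (tilts by more than 0.018 rad), its shim still up (angle between stage_plate's own z axis and vertical above 0.018 rad and contact force between the fingers and stage_plate above 1 N and value of joint shim_p below 0.06 rad), for 0.04 s.
2. the shim at that corner is pressed flat (to within 0.035 rad) (value of joint shim_p above 0.195 rad), for 0.2 s.
At the end, for the whole second after the job is handed in: The shim at the soft foot lies flat (to within 0.04 rad), the other three tabs still stand (moved less than 0.05 rad), the stage plate lies level (within 0.008 rad) within 8 mm of where it was, and the loose things are within 20 mm of where they were (value of joint shim_p above 0.19 rad and value of joint each of shim_q, shim_r, shim_s below 0.05 rad and angle between stage_plate's own z axis and vertical below 0.008 rad and distance of stage_plate from where it was at the start of the episode below 0.008 m and distance of each of stub, gauge_block, vial_white, vial_grey, dish_pins, dish_empty, mouse from where it was at the start of the episode below 0.02 m); the robot touches nothing.
It fails at once if a shim at a hard foot is pressed down (by more than 0.07 rad) (value of joint any of shim_q, shim_r, shim_s above 0.07 rad).
It fails at once if the plate is lifted (a lug more than 10 mm up) or pushed more than 15 mm (height (world z) of any of lug_near_left, lug_near_right, lug_far_left, lug_far_right above 0.075 m or distance of stage_plate from where it was at the start of the episode above 0.015 m).
It fails at once if a loose thing is knocked or carried away (more than 30 mm) (distance of any of stub, gauge_block, vial_white, vial_grey, dish_pins, dish_empty, mouse from where it was at the start of the episode above 0.03 m).
It also fails if it takes over 64 s, if anything falls off the work surface, if the arm or the gripper's body presses on something with over 40 N, if the wrist force passes 120 N, or if a joint passes its speed limit or range.

## Working session

There is one attempt and no reset: what is moved stays moved. The work goes in short steps, each a Python script; the robot and the scene stay as the last script left them, time stands still between calls to the robot, and variables do not carry over. Pictures are saved under pics/ and viewed, at most 10 in all, crops included, and the job is handed in when it is done.

```bash
mkdir -p pics; python3 - <<'E'
from bench import *
import cv2,numpy as np
for n in ["scene","wrist"]:
    d=get_image(n); cv2.imwrite(f"pics/{n}0.png",d["frame"]); np.savez(f"{n}0.npz",**{k:d[k] for k in("frame","depth","camera_matrix","view")})
    print(n,d["camera_matrix"].tolist(),np.linalg.inv(d["view"]).round(3).tolist())
s=state();print(s["ee_pos"],s["ee_rot"],s["time"],s["finger_gap"],s["ft_force"],s.keys())
E
```

```text
scene [[367.72347799696803, 0.0, 318.2819674120073], [0.0, 367.72347799696803, 200.50567272855434], [0.0, 0.0, 1.0]] [[0.526, -0.457, 0.717, 1.324], [0.85, 0.294, -0.437, -0.481], [-0.011, 0.839, 0.543, 0.649], [0.0, 0.0, 0.0, 1.0]]
wrist [[316.9097259270674, 0.0, 320.8050507683621], [0.0, 316.9097259270674, 200.78862104236336], [0.0, 0.0, 1.0]] [[1.0, -0.001, 0.002, 0.599], [0.0, 0.958, 0.288, 0.079], [-0.002, -0.288, 0.958, 0.385], [0.0, 0.0, 0.0, 1.0]]
[5.99760119e-01 8.26604659e-06 2.29631807e-01] [-6.33487337e-04  7.07101300e-01  7.07111737e-01 -5.84131339e-04] 0.1 0.08766346827960769 [ 0.95467858 -0.64628687  0.54744668] dict_keys(['time', 'joint_pos', 'dq', 'joint_torque', 'ee_pos', 'ee_rot', 'ft_force', 'moment', 'finger_force', 'finger_gap'])
```

View pics/scene0.png

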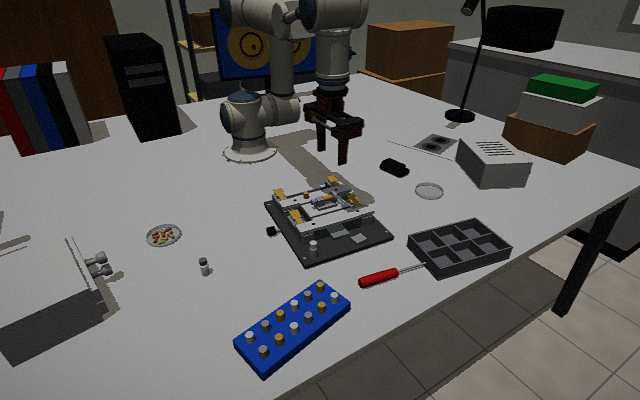

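View pics/wrist0.png

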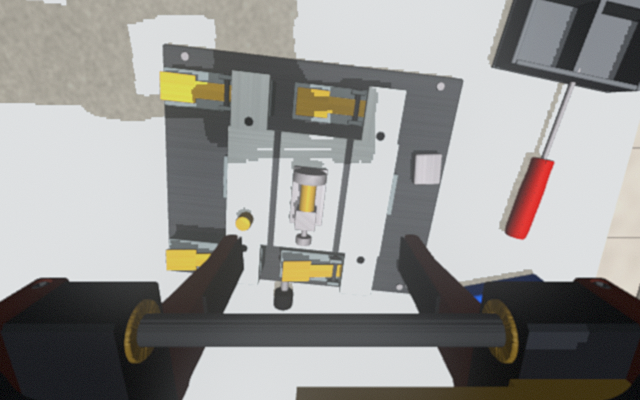

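The wrist view shows the plate. The tabs are at about (177,87), (312,103), (183,258) and (298,270), and the left lugs at (250,85) and (382,110). The stub is at (243,221) and the fingers hide the right side. I'll use depth to make a top-down view and measure from that.

```bash
cat > h.py <<'E'
import numpy as np,cv2
def pts(d):
    K=d["camera_matrix"];D=d["depth"];v,u=np.indices(D.shape)
    c=np.stack([(u-K[0,2])/K[0,0]*D,-(v-K[1,2])/K[1,1]*D,-D,np.ones_like(D)],-1)
    return (c@np.linalg.inv(d["view"]).T)[...,:3]
def ortho(d,x0,x1,y0,y1,zmax=.115,s=2000.):
    # top view: right = +x, up = +y, s px per m
    P=pts(d);ok=(d["depth"]>0)&(P[...,2]<zmax)&(P[...,0]>x0)&(P[...,0]<x1)&(P[...,1]>y0)&(P[...,1]<y1)
    im=np.zeros((int((y1-y0)*s),int((x1-x0)*s),3),np.uint8)
    p=P[ok];f=d["frame"][ok];o=np.argsort(p[:,2])
    for q,c in zip(p[o],f[o]):
        cv2.circle(im,(int((q[0]-x0)*s),int((y1-q[1])*s)),2,c.tolist(),-1)
    return im
E
python3 - <<'E'
from bench import *
from h import *
s=state()
# lift away towards -y so that the camera (80 mm to +y) sees the entire assembly
move_to([.53,-.12,.29],s["ee_rot"])
d=get_image("wrist"); np.savez("w1.npz",**{k:d[k] for k in("frame","depth","camera_matrix","view")})
im=ortho(d,.4,.78,-.16,.14)
for i in range(0,760,100): cv2.putText(im,f"{.4+i/2000:.2f}",(i,10),0,.35,(0,0,255)); cv2.line(im,(i,0),(i,600),(0,0,255),1)
for j in range(80,600,100): cv2.putText(im,f"{.14-j/2000:.2f}",(0,j),0,.35,(0,0,255)); cv2.line(im,(0,j),(760,j),(0,0,255),1)
cv2.imwrite("pics/o1.png",im)
P=pts(d);h=cv2.cvtColor(d["frame"],cv2.COLOR_BGR2HSV)
m=((h[...,0]>15)&(h[...,0]<35)&(h[...,1]>120)&(h[...,2]>60)&(P[...,2]>.045)&(P[...,2]<.11)).astype(np.uint8)
n,l,st,c=cv2.connectedComponentsWithStats(m)
for i in range(1,n):
    if st[i,4]>40: q=P[l==i]; print(st[i],q.mean(0).round(3),q.min(0).round(3),q.max(0).round(3))
m=(P[...,2]>.0625)&(P[...,2]<.0675)&(h[...,1]<60)&(P[...,0]>.4)&(P[...,0]<.75)
q=P[m];r=cv2.minAreaRect((q[:,:2]*1000).astype(np.float32));print(r,len(q),state()["time"])
E
```

```text
[368  54  17  29 348] [ 0.586 -0.004  0.096] [ 0.578 -0.017  0.093] [0.594 0.009 0.099]
[306  95  12  13 128] [ 0.519 -0.036  0.084] [ 0.513 -0.042  0.082] [ 0.525 -0.029  0.086]
[234 136  50  22 810] [ 0.451 -0.088  0.061] [ 0.426 -0.1    0.051] [ 0.483 -0.075  0.068]
[342 147  47  22 754] [ 0.58  -0.102  0.061] [ 0.555 -0.114  0.052] [ 0.612 -0.087  0.068]
[391 155   6  12  50] [ 0.62  -0.106  0.052] [ 0.617 -0.113  0.049] [ 0.623 -0.099  0.053]
[537 207  12  11 102] [ 0.821 -0.175  0.049] [ 0.814 -0.182  0.047] [ 0.829 -0.168  0.05 ]
[570 227  13  11 110] [ 0.872 -0.203  0.049] [ 0.864 -0.21   0.046] [ 0.88  -0.196  0.05 ]
((577.1430053710938, -26.822586059570312), (196.95530700683594, 293.2043151855469), 86.31439971923828) 19165 0.8
```

View pics/o1.png

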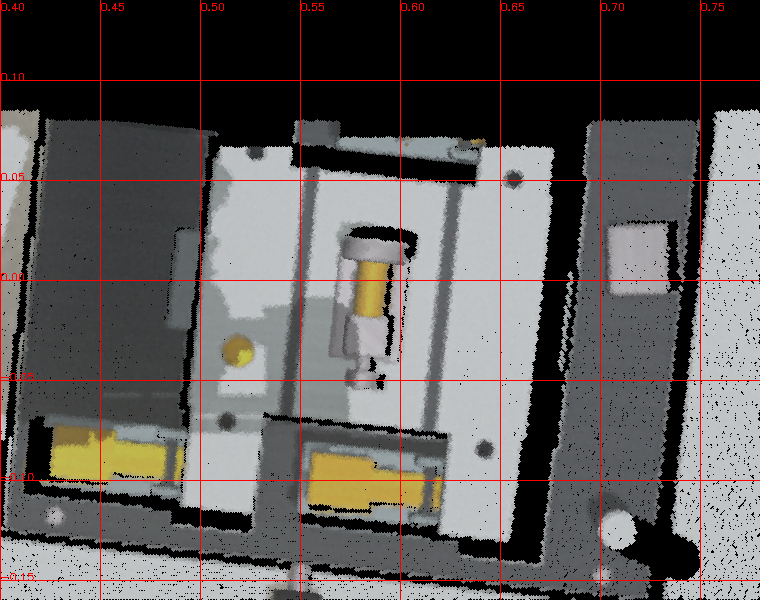

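The top-down view gives a clear geometry:

| Quantity | Value |
|---|---|
| Yaw | about -0.112 rad |
| Plate centre | about (0.5845, -0.0105) |
| Lugs, plate frame | (±67, ±92) mm |
| Tabs | 66 mm in front of their lugs |

Sizes and heights agree with those given: stub top 84 mm, tabs about 61 mm, lug pitch about 134 mm. Next I test the lugs.

```bash
cat >> h.py <<'E'
from bench import *
from scipy.spatial.transform import Rotation as R
A=-.112;C=np.array([.5845,-.0105]);M=np.array([[np.cos(A),-np.sin(A)],[np.sin(A),np.cos(A)]])
q=(R.from_euler("z",A)*R.from_quat([.70711,.70711,0,0])).as_quat();Q=[q[3],q[0],q[1],q[2]]
LUG={"nl":(-.067,.092),"nr":(-.067,-.092),"fl":(.067,.092),"fr":(.067,-.092)}
def press(xy,top,bottom,fmax,step=.0005,up=.14):
    p=C+M@np.array(xy)
    move_to([*p,up],Q); move_l([*p,top+.014],.1); hold(.2)
    f0=state()["ft_force"][2]; log=[]; z=top+.011
    while z>bottom+.008:
        move_l([*p,z],.02); s=state(); f=s["ft_force"][2]-f0
        log.append((round((s["ee_pos"][2]-.008)*1000,1),round(f,1)))
        if f>fmax: break
        z-=step
    return p,log
def up(p,z=.14): move_l([*p,z],.12)
E
python3 - <<'E'
from h import *
close()
for k in ["nr","fr"]:
    p,l=press(LUG[k],.065,.058,8); print(k,p.round(3),l,state()["ee_pos"].round(4),state()["time"]); up(p)
E
```

```text
nr [ 0.508 -0.094] [(np.float64(67.8), np.float64(0.2)), (np.float64(67.5), np.float64(-1.2)), (np.float64(67.0), np.float64(0.3)), (np.float64(66.5), np.float64(-0.5)), (np.float64(66.0), np.float64(0.6)), (np.float64(65.4), np.float64(0.2)), (np.float64(65.3), np.float64(1.2)), (np.float64(64.7), np.float64(2.3)), (np.float64(64.1), np.float64(3.3)), (np.float64(63.6), np.float64(3.2)), (np.float64(63.1), np.float64(4.3)), (np.float64(62.5), np.float64(4.0)), (np.float64(62.0), np.float64(4.4)), (np.float64(61.9), np.float64(5.6)), (np.float64(61.8), np.float64(7.7)), (np.float64(61.7), np.float64(10.2))] [ 0.5076 -0.0946  0.0697] 7.8167
fr [ 0.641 -0.109] [(np.float64(67.7), np.float64(-0.0)), (np.float64(67.4), np.float64(0.3)), (np.float64(67.0), np.float64(0.1)), (np.float64(66.4), np.float64(0.0)), (np.float64(66.0), np.float64(0.2)), (np.float64(65.5), np.float64(0.1)), (np.float64(65.4), np.float64(3.5)), (np.float64(65.4), np.float64(5.4)), (np.float64(65.3), np.float64(6.5)), (np.float64(65.3), np.float64(9.1))] [ 0.6409 -0.1094  0.0733] 12.6667
```

The near right lug gives: it sank 3.4 mm at 2–5 N before reaching the steel, while the far right one is hard. Now I'll press the near right tab.

```bash
python3 - <<'E'
from h import *
p,l=press((-.133,-.092),.067,.0505,22); print(p.round(3),[(float(a),float(b)) for a,b in l]); hold(.4); print(state()["ft_force"]); up(p)
move_to([.53,-.12,.29],Q); hold(.3)
d=get_image("wrist"); im=ortho(d,.4,.78,-.16,.14); cv2.imwrite("pics/o2.png",im)
P=pts(d);h=cv2.cvtColor(d["frame"],cv2.COLOR_BGR2HSV)
m=(h[...,0]>15)&(h[...,0]<35)&(h[...,1]>120)&(h[...,2]>60)
for n,x in(("nr",-.133),("fr",.001)):
    for dx in (-.01,0,.01):
        c=C+M@np.array([x+dx,-.092]); k=m&(np.hypot(*(P[...,:2]-c).transpose(2,0,1))<.006); print(n,dx,np.median(P[k][:,2]).round(4),k.sum())
for n,v in LUG.items():
    c=C+M@np.array(v)*[.97,.97]; k=(np.hypot(*(P[...,:2]-c).transpose(2,0,1))<.008); print(n,np.median(P[k][:,2]) if k.any() else None)
print(state()["time"])
E
```

```text
[ 0.442 -0.087] [(69.9, 0.1), (69.5, 0.3), (69.0, -0.4), (68.5, -0.3), (67.9, -1.2), (67.4, 0.1), (66.9, -0.2), (66.5, 0.5), (65.9, 0.8), (65.5, 0.2), (64.9, 0.4), (64.4, -0.4), (64.0, 0.4), (63.8, 3.1), (63.8, 4.7), (63.6, 6.6), (63.2, 7.3), (62.8, 8.2), (62.4, 8.2), (61.9, 8.2), (61.4, 7.3), (60.8, 8.1), (60.3, 8.4), (59.8, 8.5), (59.3, 8.2), (58.7, 9.5), (58.2, 8.1), (57.7, 7.2), (57.2, 8.0), (56.6, 8.5), (56.1, 8.3), (55.5, 7.5), (55.0, 7.5), (54.5, 8.0), (54.0, 7.1), (53.5, 7.0), (53.0, 8.2), (52.5, 8.8), (52.2, 9.9)]
[-5.97522993  0.82829675  9.57318265]
nr -0.01 0.0528 70
nr 0 0.0527 73
nr 0.01 0.0528 74
fr -0.01 0.0643 77
fr 0 0.0617 77
fr 0.01 0.0596 72
nl None
nr 0.3860027378487138
fl None
fr 0.0657012013123276
27.2583
```

View pics/o2.png

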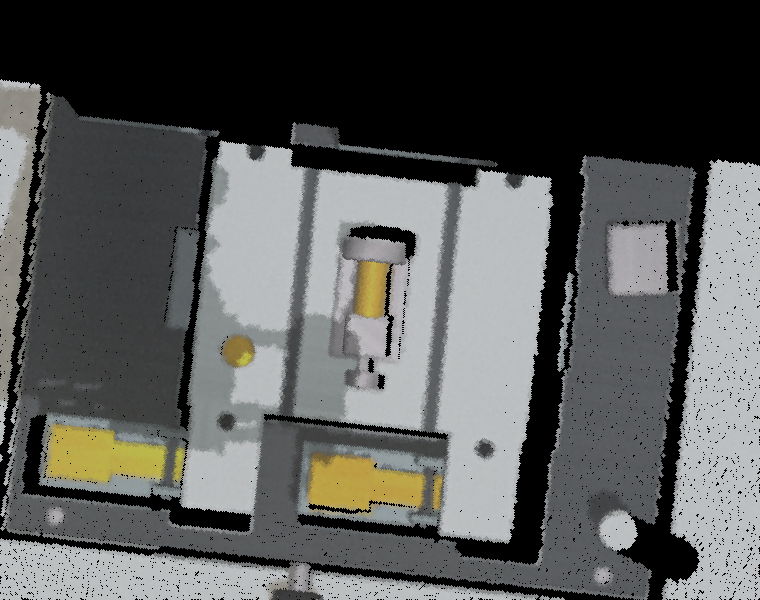

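The near right tab now lies level at about 52.5 mm (left, 45–115 px across), and the far right tab still slopes as found. The plate and stub have not moved. I'll press the tab firmly once more against its stop and re-test that lug.

```bash
python3 - <<'E'
from h import *
p,l=press((-.133,-.092),.054,.0475,20); print([(float(a),float(b)) for a,b in l[-8:]]); up(p)
p,l=press(LUG["nr"],.066,.061,8); print([(float(a),float(b)) for a,b in l]); up(p)
move_to([.53,-.12,.29],Q); hold(.5)
d=get_image("wrist");P=pts(d);h=cv2.cvtColor(d["frame"],cv2.COLOR_BGR2HSV)
for dx in(-.01,.01):
    c=C+M@np.array([-.133+dx,-.092]); k=(h[...,1]>120)&(np.hypot(*(P[...,:2]-c).transpose(2,0,1))<.006); print(np.median(P[k][:,2]))
print(state()["time"]); print(job_done())
E
```

```text
[(52.2, 4.9), (52.2, 7.2), (52.1, 10.0), (52.0, 12.0), (51.9, 15.8), (51.8, 17.7), (51.7, 18.4), (51.7, 21.2)]
[(68.8, -1.5), (68.5, -0.8), (67.9, -1.1), (67.5, -0.7), (67.0, -0.8), (66.5, -0.8), (65.9, -1.1), (65.5, -0.6), (65.4, 1.8), (65.3, 5.1), (65.2, 7.2), (65.2, 8.4)]
0.05265656032869051
0.052632154447907975
41.0167
the job is handed in; nothing more can be done
None
```

The soft foot was the near right one: I pressed its shim tab flat against the hard stop, that lug is now firm when pressed, and the job was handed in at about 41 s; I didn't test or touch the two left lugs and tabs.

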